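# Gauge a sawn blank and hold it in the corner of the drill jig

## Robot

A 6-joint arm with a two-finger parallel gripper is mounted at the origin on a cart in front of the work surface, level with it; the furniture and walls round the work are solid. World frame = base frame: x ahead of the robot, y to its left, z up, the work surface at z = 0. Lengths are in m, angles in rad, forces in N, time in s.
With the tool pointing down it reaches from about 0.3 to 0.875 m from the base axis. Payload 4.2 kg.
Tool frame: the origin (TCP) lies on the mounting face of the last link; the fingertips stand 173 mm ahead of it and the grasp point (between the pads) lies 155 mm ahead of it (ctrl.grip_point_offset is the distance from the TCP to the grasp point, in m); z points along the fingers, y is the line along which they close (so a half turn about z gives the same grasp; the last joint's range is limited). The gripper opens to 85 mm and grips with 20 to 120 N. Pads are 22 mm wide; open, the fingers measure 114 mm over their backs; the gripper's body (76 mm by 85 mm) begins 54 mm behind the grasp point. The pads swing forward as they close: fully open they stand 13 mm farther back than shut.
Start: joints at [-1.247, 0.32, 1.565, -0, 1.257, -0.02], TCP at [0.194, -0.541, 0.405] pointing down, gripper open.
Joint ranges: [-3.11, 3.11], [-0.84, 2.01], [0.21, 2.61], [-1.34, 4.49], [0.05, 2.63], [-2.56, 2.56]. Speed limits (rad/s): [2.57, 2.57, 3.14, 3.14, 3.14, 3.14].

## Interface

Orientations are given as [roll, pitch, yaw] about the fixed x, y, z axes, in that order (R = Rz(yaw) Ry(pitch) Rx(roll)).
In Python, from station import ctrl gives the robot as it stands.
- The arm moves only by the shell command python3 -m crank 'ROWS' [FORCE]. ROWS is a JSON object whose one key "increments" holds a list that holds one entry, the list of rows, each a list of 7 numbers: the turn, a rotation vector about the tool's x, y, z in units of 8 degrees (1.0 is 8 degrees), then the shift along the tool's x, y, z in units of 40 mm (1.0 is 40 mm), then the opening, from 0 (shut) to 1 (fully open). In form: {"increments": [[[ax, ay, az, x, y, z, grip], ...]]}. A call has exactly 5 rows; each row shifts and turns the commanded pose from where the row before left it, along the tool's axes as they then stand; what a row does not reach is not made up. A row lasts 1/10 s, in which the tool goes at most 50 mm and 8.59 degrees, less where a joint would pass 70% of its speed; a pose out of reach is approached as far as the arm can. A call is refused whole if a number of a shift passes 1 or a number of a turn 1, either way. A call with a gripper value outside its range is refused whole. The fingers move at their own pace and stop on an object; FORCE is the grip in N (left out, the last holds). Time passes only in rows, so rows that do not move let the fingers close, or fill a call up. It gives the time, the measured TCP pose, the force, the opening and the grip force at its end, in the units of the state.
- ctrl.get_obs(): the state, without advancing time (a new reading comes with each control period).
- ctrl.read_camera(name): name is "scene" or "top"; returns the picture (400x640x3 uint8, red, green, blue); there is no depth.
- ctrl.camera_model(name): a dict with "K" (3x3 intrinsics, pixels), "dist_coeffs" ([k1, k2, p1, p2, k3] as OpenCV has them; the pictures are not rectified), "view" (4x4, takes a point from world to camera coordinates). Camera axes: x right, y down, z forward; pixel columns grow to the right and rows downward; lengths in m; the calibration is good to about 2 mm. A picture is of the moment at which its call begins. camera_model takes no time and is no camera call.
- ctrl.hand_in(): hands the job in; it is judged then, once.
The state is a dict: "t": time; "joint_positions": joint angles; "joint_vel": joint speeds; "effort": joint torques, N m; "tool_pos": TCP position; "orientation": TCP orientation; "ft_force": force on the tool from outside, world axes, zero at the start; "moment": the same for the moment, N m; "gripper_width": finger opening in m; "finger_force": force on a finger pad.
Only numpy, scipy, OpenCV 4.12 (cv2) and the standard library are available. Lean on these libraries where they do the work, as an engineer would, in place of code of your own. Each camera call takes 0.05 s, during which the arm holds its last target. There are 200 camera calls.

## Task

Of the two sawn aluminium post-holder blanks, one is too wide: find the one that fits the open-topped gap gauge and prove it by sliding it lengthwise through the middle of the gap, low down between the bars. Then load that blank into the drill jig, unbored end first under the drill-bush plate, flat on the jig's base, and press it fully home into the corner, square against the end stop and the side rail at once, against the two spring ejector pins. Finish while still holding it pressed there with the gripper, because the pins push it out as soon as it is let go, and do not disturb the oil bottle, the V-block or the magnet dish.

Things in the scene. Friction and masses are not known exactly. Their poses are not given: they have to be found in the camera images.
- blank_a: Sawn aluminium blank, 80 long (own x) x 40 wide (own y) x 50 mm high, about 0.4 kg, with a 20 mm vertical through bore at own x = -24 mm. Origin: centre of its underside. This one goes through the gauge. Grip it across the 40 mm width near the middle, high up: the lowest 22 mm of its sides must stay free for gauge bars and side rail.
- blank_a_nose (a point): Centre of blank_a's unbored end face: 40 mm ahead (own +x) of its origin, 25 mm above the underside. This end goes first into the jig.
- blank_b: The other sawn blank, the same but 46 mm wide: too wide for the 43 mm gauge. Origin: centre of its underside. The two blanks may stand in either order.
- gap_gauge: Fixed gauge, origin: centre of underside. Floor plate 90 (own x) x 110 (own y) x 8 mm; on it two bars along x, tops at z = 30 mm, 43 mm apart (y from -21.5 to 21.5 mm), parallel for x = -20 to 20 mm; the bars' ends are rounded (radius 11 mm) as lead-ins, to x = -31 and 31 mm. A blank slides along x between the bars, on or just above the floor plate.
- jig: Fixed drill jig of oiled, slippery steel. Origin: on the bench under jig_seat. Base plate 12 mm thick, x -90 to 75, y -50 to 50 mm. A drill-bush plate overhangs the corner (x 12 to 67, y -22 to 22 mm), underside 64.5 mm, top with bush 80.5 mm above the bench: 2.5 mm of room over a blank, which is set down on the base before the plate (nose at x below 12 mm) and slid in under it.
- jig_seat (a point): Where the origin of blank_a lies when it is fully home in the jig, 12 mm above the bench, on the base plate; axes as the jig's: +x runs into the end stop, +y into the side rail. About 10 to 20 N towards each stop seats the blank.
- end_stop: The jig's end stop, a fixed upright block 64 mm wide (y -28 to 36 mm) and 52.5 mm high on the base; its stop face, looking to -x, is 40 mm ahead (+x) of jig_seat. Its origin is the jig's.
- side_rail: The jig's side rail, a fixed bar 18 x 18 mm on the base (top 30 mm above the bench), x from -62 to 38 mm; its stop face, looking to -y, is 20 mm to the left (+y) of jig_seat. Its origin is the jig's.
- end_pin (a joint): Brass spring ejector pin in the end stop at y = 0, 25 mm above the base: 0 = 5 mm proud of the stop face, 0.005 m = flush. Takes 1.5 N to start and 3 N when flush.
- side_pin (a joint): Brass spring ejector pin in the side rail at jig x = -14 mm, 9 mm above the base: 0 = 5 mm proud of the rail's face, 0.005 m = flush. Takes 1.5 N to start and 3 N when flush.
- oil_bottle: Bystander: white plastic oil bottle with a red spout, 45 mm wide, 165 mm high, right of and behind the jig. Origin: centre of underside.
- v_block: Bystander: ground steel V-block 45x44x34 mm behind the gauge. Origin: centre of underside.
- magnet_dish: Bystander: round steel dish with small parts, 104 mm across, 19 mm high, right of the jig. Origin: centre of underside.
There are look-alikes about, which are no part of the job. What is shaped like the blank_a but green or yellow is not meant.

How it is judged:
By the outcome, as a careful person would: the job done as asked, in the order asked, and still so for the second after the job is handed in, while the arm keeps its last pose, push and grip.
It also fails if it takes over 56 s, if anything falls off the work surface, if the arm or the gripper's body presses on something with over 40 N, if the wrist force passes 120 N, or if a joint passes its speed limit or range.

## Working session

There is one attempt and no reset: what is moved stays moved. The work goes in short steps, Python scripts to look and compute and a shell command to move; the robot and the scene stay as the last step left them, time stands still between calls to the robot, and variables do not carry over. Pictures are saved under pics/ and viewed, at most 10 in all, crops included, and the job is handed in when it is done.

```bash
ls; mkdir -p pics
python3 - <<'E'
from station import ctrl
import cv2
for n in("scene","top"):
    cv2.imwrite(f"pics/{n}0.png",ctrl.read_camera(n)[:,:,::-1]); print(n,ctrl.camera_model(n))
print(ctrl.get_obs(), ctrl.grip_point_offset)
E
```

```text
pics
scene {'K': array([[394.80547426,   0.        , 312.94573686],
       [  0.        , 394.80547426, 200.83686798],
       [  0.        ,   0.        ,   1.        ]]), 'dist_coeffs': array([-0.00668433,  0.        ,  0.        ,  0.        ,  0.        ]), 'view': array([[-0.52435584, -0.85149855, -0.00108152,  0.27016855],
       [-0.46107236,  0.28499736, -0.84035039,  0.30087531],
       [ 0.71586537, -0.44014398, -0.54204247,  0.86733875],
       [ 0.        ,  0.        ,  0.        ,  1.        ]])}
top {'K': array([[380.37015255,   0.        , 315.27355947],
       [  0.        , 380.37015255, 199.01793384],
       [  0.        ,   0.        ,   1.        ]]), 'dist_coeffs': array([-0.03018147,  0.        ,  0.        ,  0.        ,  0.        ]), 'view': array([[-1.91269456e-02, -9.99816971e-01,  4.29399469e-04,
         3.83059728e-03],
       [-9.89390422e-01,  1.88656143e-02, -1.44050966e-01,
         5.23051027e-01],
       [ 1.44016499e-01, -3.18009871e-03, -9.89570177e-01,
         1.21086234e+00],
       [ 0.00000000e+00,  0.00000000e+00,  0.00000000e+00,
         1.00000000e+00]])}
{'t': 0.1, 'joint_positions': array([-1.24699194e+00,  3.20227629e-01,  1.56551087e+00,  6.91826789e-06,
        1.25738716e+00, -1.99854664e-02]), 'joint_vel': array([-0.00108545, -0.00254034, -0.00262681, -0.00187347, -0.0018029 ,
       -0.00092488]), 'effort': array([ 5.10799346e-04, -4.16406190e+01, -2.34705091e+01,  2.41787757e-05,
        4.95861736e-03, -5.66837841e-06]), 'tool_pos': array([ 0.19377459, -0.54122177,  0.40398424]), 'orientation': array([-3.14006009e+00, -3.72123553e-05,  3.43787687e-01]), 'ft_force': array([-0.65496154,  0.1494998 , -0.65414404]), 'moment': array([-3.44756369e-02,  5.48787247e-05, -1.75588989e-02]), 'finger_force': 0.0, 'gripper_width': 0.08544972989956694} 0.1547
```

View pics/scene0.png

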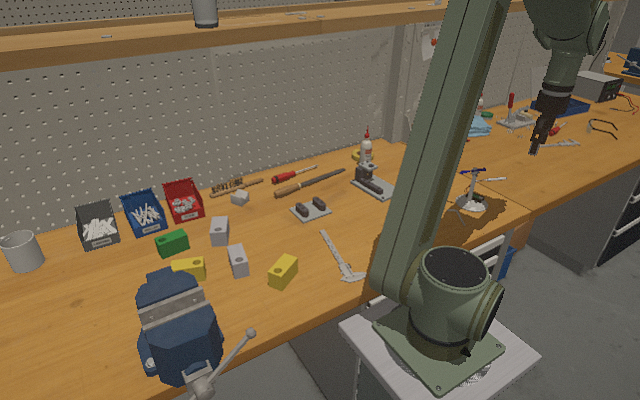

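View pics/top0.png

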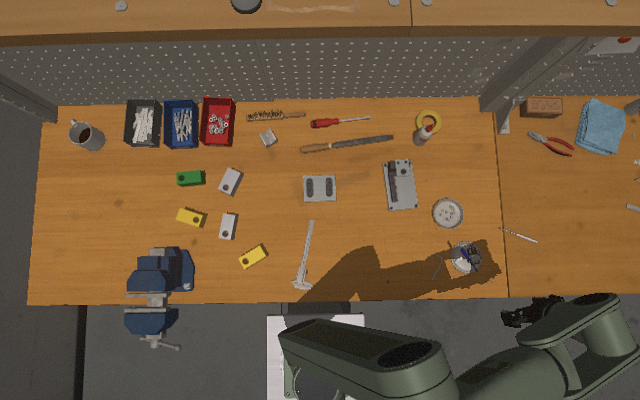

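The scene view shows the grey blanks at about (219,231) and (238,260), the gauge at (310,210) and the jig at (375,182). In the top view the blanks are at (230,181) and (228,226), the gauge is at (320,188), and the jig is at (400,185) with its stop to the upper side. I'll enlarge both.

Run:
```python
import cv2,numpy as np
t=cv2.imread("pics/top0.png"); s=cv2.imread("pics/scene0.png")
f=lambda im,x,y,w,h,k:cv2.resize(im[y:y+h,x:x+w],None,fx=k,fy=k,interpolation=cv2.INTER_CUBIC)
a=np.hstack([f(t,205,155,50,95,6),f(t,295,150,130,95,3.84)[:, :] if 0 else cv2.resize(t[155:250-0,295:375+0],(480,570),interpolation=cv2.INTER_CUBIC)])
cv2.imwrite("pics/c1.png",a[:570])
b=np.hstack([f(t,375,150,50,70,7.0),f(s,345,150,55,70,7.0)])
cv2.imwrite("pics/c2.png",b)
c=np.hstack([f(s,200,205,60,80,6),f(s,280,185,60,80,6)])
cv2.imwrite("pics/c3.png",c); print(a.shape,b.shape,c.shape)
```

```text
(570, 780, 3) (490, 735, 3) (480, 720, 3)
```

View pics/c1.png

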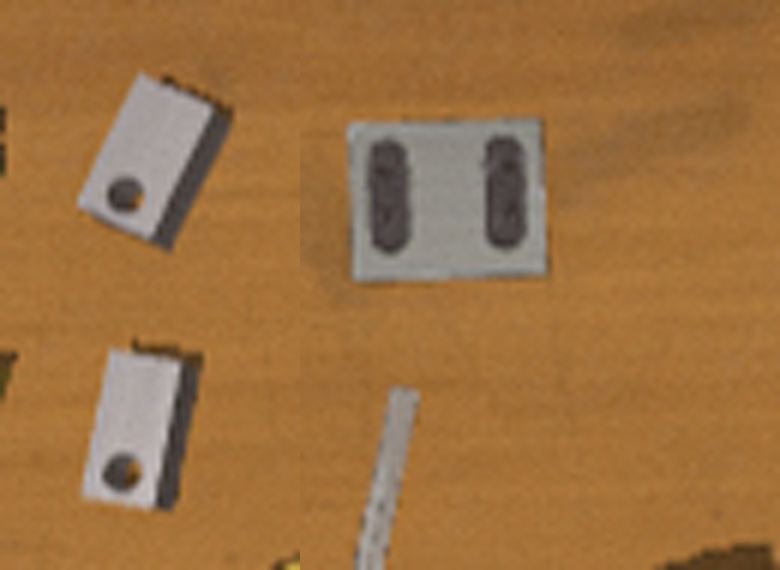

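View pics/c2.png

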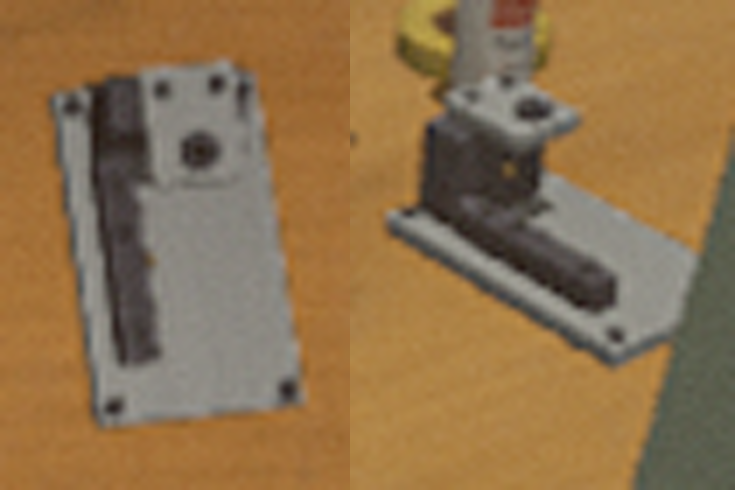

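View pics/c3.png

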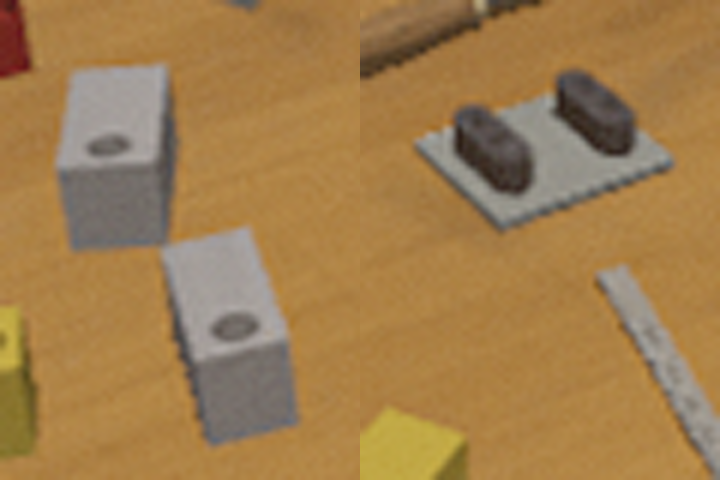

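The crops show the lower blank as the narrower one. Its top corners in the top view are about (223,213), (235,214), (231,240) and (219,237). Both bores face the robot. I'll refine the edges to sub-pixel and measure.

```bash
cat > geo.py <<'E'
import cv2,numpy as np
from station import ctrl
def ray(cam,p):
    m=ctrl.camera_model(cam);u=cv2.undistortPoints(np.float64(p).reshape(-1,1,2),m["K"],m["dist_coeffs"]).reshape(-1,2)
    R,t=m["view"][:3,:3],m["view"][:3,3]
    return -R.T@t,np.c_[u,np.ones(len(u))]@R
def on_z(cam,p,z):
    c,d=ray(cam,p);return c+d*((z-c[2])/d[:,2])[:,None]
def tri(p1,p2,a="top",b="scene"):
    c1,d1=ray(a,p1);c2,d2=ray(b,p2);out=[]
    for x,y in zip(d1,d2):
        s=np.linalg.lstsq(np.c_[x,-y],c2-c1,rcond=None)[0];q,r=c1+x*s[0],c2+y*s[1]
        out.append([*(q+r)/2,np.linalg.norm(q-r)])
    return np.array(out)
def edge(im,p,q,w=2.5):
    "line through the strongest gradient across p-q"
    p,q=np.float64(p),np.float64(q);d=(q-p)/np.linalg.norm(q-p);n=np.array([-d[1],d[0]])
    lab=cv2.GaussianBlur(cv2.cvtColor(im,cv2.COLOR_BGR2LAB).astype(np.float32),(0,0),.7)
    off=np.arange(-w,w+.01,.1);pts=[]
    for k in np.linspace(.15,.85,25):
        g=((p+(q-p)*k)+off[:,None]*n).astype(np.float32)
        v=cv2.remap(lab,g[:,0].copy(),g[:,1].copy(),cv2.INTER_CUBIC).reshape(-1,3)
        m=np.linalg.norm(np.gradient(v,axis=0),axis=1)**2;i=m.argmax();s=slice(max(i-8,0),i+9)
        pts.append(g[0]+n*((off[s]*m[s]).sum()/m[s].sum()-off[0]))
    pts=np.float32(pts);vx,vy,x,y=cv2.fitLine(pts,cv2.DIST_HUBER,0,.01,.01).ravel()
    return np.cross([x,y,1],[x+vx,y+vy,1])
def quad(im,c):
    L=[edge(im,c[i],c[(i+1)%len(c)]) for i in range(len(c))];h=[np.cross(L[i-1],L[i]) for i in range(len(c))]
    return np.array([v[:2]/v[2] for v in h])
def crop(pts,x,y,k): return (np.float64(pts)+.5)/k-.5+[x,y]
E
cat > m.py <<'E'
from geo import *
np.set_printoptions(precision=4,suppress=True)
t=cv2.imread("pics/top0.png"); s=cv2.imread("pics/scene0.png")
# corners: front-left(bore side), front-right, back-right, back-left
TB={"low":crop([[83,495],[155,510],[183,358],[110,350]],205,155,6),"up":crop([[78,204],[155,240],[212,105],[140,72]],205,155,6)}
SB={"low":crop([[197,362],[288,340],[250,228],[163,250]],200,205,6),"up":crop([[58,165],[155,162],[166,66],[72,72]],200,205,6)}
for k in TB:
    a,b=quad(t,TB[k]),quad(s,SB[k]);X=tri(a,b);print(k,a-TB[k],b-SB[k],"\n",X)
    for nm,P in(("tri",X[:,:2]),("top",on_z("top",a,.05)[:,:2]),("scene",on_z("scene",b,.05)[:,:2])):
        l=((P[3]+P[2])-(P[0]+P[1]))/2;w=((P[0]+P[3])-(P[1]+P[2]))/2
        print(nm,P.mean(0),"len",np.hypot(*l),"wid",np.hypot(*w),"yaw",np.arctan2(l[1],l[0]),np.arctan2(-w[0],w[1]))
G=crop([[53,283],[248,273],[245,118],[47,122]],295,155,6)
Gs=crop([[500,229],[673,160],[555,95],[415,146]],280-60,185,6)
a,b=quad(t,G),quad(s,Gs);print("gauge",a-G,b-Gs,"\n",tri(a,b))
for c,q in(("top",a),("scene",b)):
    P=on_z(c,q,.008)[:,:2];l=((P[3]+P[2])-(P[0]+P[1]))/2;w=((P[0]+P[3])-(P[1]+P[2]))/2
    print(c,P.mean(0),np.hypot(*l),np.hypot(*w),np.arctan2(l[1],l[0]),np.arctan2(-w[0],w[1]))
# jig: left, front, right edges of base plate (z=.012), crop/7 at 375,150
J=crop([[55,95],[97,427],[302,403],[257,90]],375,150,7)
L=[edge(t,J[i],J[i+1]) for i in range(3)];q=np.array([np.cross(L[0],L[1]),np.cross(L[1],L[2])]);q=q[:,:2]/q[:,2:]
bl=quad(t,J)[0]
P=on_z("top",np.vstack([q,bl]),.012)[:,:2];ln=P[2]-P[0];w=P[0]-P[1]
print("jig front corners+BL",P,"w",np.hypot(*w),"L",np.hypot(*ln),"yaw",np.arctan2(-w[0],w[1]),np.arctan2(ln[1],ln[0]))
yaw=np.arctan2(ln[1],ln[0]);ex=np.array([np.cos(yaw),np.sin(yaw)]);print("seat",P[:2].mean(0)+.09*ex)
# rail face and bush plate front edge
rl=edge(t,*crop([[152,300],[158,345]],375,150,7),w=1.5)
E
python3 m.py
```

```text
low [[ 1.1064 -2.6852]
 [-0.459   0.2109]
 [-0.2085  0.4605]
 [-0.839  -0.4538]] [[-0.506  -0.4496]
 [ 0.1936 -0.5986]
 [-0.1652 -0.4161]
 [-0.8132 -0.4893]] 
 [[0.4127 0.3056 0.0424 0.0001]
 [0.3942 0.2692 0.0523 0.0005]
 [0.4745 0.2541 0.051  0.0014]
 [0.4822 0.2951 0.0509 0.0028]]
tri [0.4409 0.281 ] len 0.0760264894198384 wid 0.04086022612746044 yaw -0.16910373181256727 -0.3269397682540862
top [0.4411 0.2813] len 0.07645806761005487 wid 0.03991216494470345 yaw -0.14516843938368398 -0.3311348714487866
scene [0.4395 0.2808] len 0.07969881441189887 wid 0.040884809079731216 yaw -0.18463166088370744 -0.18192076419735553
up [[ 1.0713 -3.5465]
 [-0.8658 -0.1402]
 [ 0.2492  0.3395]
 [-0.4512  0.1956]] [[-0.6764  0.8292]
 [ 0.5804 -2.6034]
 [ 0.1112 -0.1947]
 [-0.0139 -0.4725]] 
 [[0.5753 0.3115 0.0398 0.0008]
 [0.5398 0.2704 0.0601 0.0008]
 [0.614  0.2386 0.0506 0.0008]
 [0.6335 0.2804 0.0518 0.0009]]
tri [0.5907 0.2753] len 0.0732938510170822 wid 0.04972978737077027 yaw -0.4433715214351612 -0.5857530854424873
top [0.5909 0.2757] len 0.07350268820444006 wid 0.04695632879927972 yaw -0.4353561995928592 -0.5833857529015589
scene [0.5911 0.2745] len 0.07505053304724647 wid 0.047129956128547555 yaw -0.4341241194534567 -0.3173977797223326
gauge [[-0.4418 -0.2051]
 [-0.2476  0.2665]
 [-0.7683  0.7815]
 [ 1.746  -0.041 ]] [[ 1.7586  0.0325]
 [ 5.609  -0.4872]
 [-3.1306  0.3718]
 [-0.5633 -1.2211]] 
 [[ 0.5181  0.0324  0.0045  0.007 ]
 [ 0.5157 -0.0817  0.0105  0.018 ]
 [ 0.6183 -0.0632 -0.0036  0.0267]
 [ 0.6127  0.032   0.0057  0.0049]]
top [ 0.5651 -0.0208] 0.08909068024455209 0.10668203068904532 -0.023700225244649202 -0.0025578038536310365
scene [ 0.5617 -0.0166] 0.10249699087981055 0.1009255458970824 0.24782181386616953 0.00610333601705035
jig front corners+BL [[ 0.483  -0.2526]
 [ 0.4921 -0.3506]
 [ 0.6536 -0.2367]] w 0.0983445113736454 L 0.17140482992357522 yaw 0.09256113676076858 0.09287644573982473
seat [ 0.5771 -0.2932]
```

```bash
sed -i 's/w=2.5/w=1.1/' geo.py
cat >> m.py <<'E'
print("---bars, jig details")
# gauge bars: top outline -> centroid of dark mask (mid-height mixes); use dark-mask PCA in top view
g=cv2.cvtColor(t,cv2.COLOR_BGR2GRAY);sub=cv2.resize(g[170:205,300:340],None,fx=8,fy=8,interpolation=cv2.INTER_CUBIC)
_,m=cv2.threshold(sub,0,255,cv2.THRESH_OTSU);c,_=cv2.findContours(255-cv2.inRange(sub,105,255),cv2.RETR_EXTERNAL,cv2.CHAIN_APPROX_NONE)
for k in c:
    if cv2.contourArea(k)>800:
        r=cv2.minAreaRect(k);print("bar",on_z("top",crop([r[0]],300,170,8),.03),r[1],r[2],cv2.contourArea(k))
A=on_z("top",crop([[201,151]],375,150,7),.0805);print("bush",A,"rel expected seat+x~")
# left side-edges of the bush plate: tri of plate corners: top crop (138,187),(240,180); scene crop(350 off)
print("bush plate TL/FR tri",tri(crop([[141,186],[240,180]],375,150,7),crop([[163,98-15],[580-350,118]],345,150,7)))
print("endpin/sidepin top",on_z("top",crop([[152,260]],375,150,7),.021))
E
python3 m.py
```

```text
low [[-0.5901  0.372 ]
 [-0.3919 -0.0622]
 [-0.2223  0.4611]
 [-0.1221 -0.3335]] [[-0.403   0.0394]
 [ 0.3337 -0.1466]
 [-0.1114 -0.3692]
 [-0.4663 -0.5053]] 
 [[0.4024 0.3088 0.0502 0.0006]
 [0.3949 0.2691 0.0502 0.0012]
 [0.4744 0.2541 0.0509 0.0016]
 [0.4822 0.2935 0.0501 0.0015]]
tri [0.4385 0.2814] len 0.08107014450614823 wid 0.040277998379512084 yaw -0.18756891309127055 -0.1902817710201685
top [0.4388 0.282 ] len 0.08120356115153014 wid 0.04001661366466049 yaw -0.18277911692541182 -0.18790631480896605
scene [0.4384 0.2808] len 0.08130089794243386 wid 0.040519244883434224 yaw -0.1917193704028962 -0.18069787166463724
up [[-0.6577  0.1459]
 [-0.7813 -0.2342]
 [ 0.232   0.3339]
 [-0.4354  0.1811]] [[-0.6743  0.9696]
 [ 0.3134  0.0182]
 [ 0.1554 -0.2433]
 [-0.0104 -0.4661]] 
 [[0.5614 0.3147 0.0496 0.0004]
 [0.5415 0.2721 0.0506 0.0014]
 [0.6139 0.2386 0.0509 0.0009]
 [0.6336 0.2804 0.0517 0.0009]]
tri [0.5876 0.2764] len 0.07984573217154732 wid 0.04659515043289138 yaw -0.43810954227084614 -0.43743396081542146
top [0.588 0.277] len 0.08000076822052081 wid 0.046366440156265794 yaw -0
[... 557 characters left out ...]
66
scene [ 0.5619 -0.0155] 0.09589471878783438 0.0999960976410964 0.15050823057773283 0.05504557388117971
jig front corners+BL [[ 0.483  -0.2521]
 [ 0.4921 -0.3506]
 [ 0.6503 -0.2373]] w 0.09889795121106307 L 0.16794511830101205 yaw 0.09232062866104981 0.08803926373508898
seat [ 0.5772 -0.2934]
---bars, jig details
bar [[0.5638 0.0129 0.03  ]] (154.11997985839844, 57.335975646972656) 88.9583740234375 7369.0
bar [[ 0.5648 -0.0517  0.03  ]] (152.46539306640625, 56.30296325683594) 88.00211334228516 7380.5
bush [[ 0.6018 -0.2902  0.0805]] rel expected seat+x~
bush plate TL/FR tri [[ 0.5788 -0.2558  0.1121  0.0023]
 [ 0.5887 -0.31    0.0736  0.002 ]]
endpin/sidepin top [[ 0.5619 -0.2782  0.021 ]]
```

Blank_a is the lower blank: 40.3 mm wide against 46.6 mm, top at 50 mm, centre (0.4386, 0.2815), yaw -0.186. The other measurements:

| Item | Position | Yaw |
|---|---|---|
| Gauge | (0.565, -0.0196) | 0.015 |
| Jig seat | (0.577, -0.293) | 0.090 |

The bush and side pin positions agree with the jig. Moving to the blank next.

```bash
cat > to.py <<'E'
import sys,numpy as np
from scipy.spatial.transform import Rotation as R
from station import ctrl
np.set_printoptions(precision=4,suppress=True)
x,y,z,yaw=map(float,sys.argv[1:5]);o=ctrl.get_obs();M=R.from_euler("xyz",o["orientation"]);T=R.from_euler("xyz",[np.pi,0,yaw])
print("t",o["t"],"pos",o["tool_pos"],"rpy",o["orientation"],"F",o["ft_force"],"w",o["gripper_width"],"q",o["joint_positions"])
print("turn",(M.inv()*T).as_rotvec()/np.radians(8),"shift in target axes",T.inv().apply(np.array([x,y,z])-o["tool_pos"])/.04)
E
M="python3 -m crank"
$M '{"increments":[[[0,0,0.76,0,0,0,1],[0,0,0.76,0,0,0,1],[0,0,0.76,0,0,0,1],[0,0,0.76,0,0,0,1],[0,0,0.76,0,0,0,1]]]}'
$M '{"increments":[[[0,0,0,0.42,-0.85,0,1],[0,0,0,0.42,-0.85,0,1],[0,0,0,0.42,-0.85,0,1],[0,0,0,0.42,-0.85,0,1],[0,0,0,0.42,-0.85,0,1]]]}'
python3 to.py 0.4337 0.2824 0.3 -0.186
```

```text
t: 0.6
tool_pos: [0.1938, -0.5412, 0.4042]
orientation: [-3.141, 0.001, -0.191]
ft_force: [0.1, -0.1, 0.7]
gripper_width: 0.0857
finger_force: 0.0
t: 1.1
tool_pos: [0.3085, -0.3885, 0.4044]
orientation: [-3.141, 0.0, -0.187]
ft_force: [0.7, -0.1, -0.4]
gripper_width: 0.0855
finger_force: 0.0
t 1.1 pos [ 0.3085 -0.3885  0.4044] rpy [-3.1411  0.0004 -0.1872] F [ 0.7395 -0.0655 -0.4073] w 0.0854974277532816 q [-0.9229  0.1958  1.7377  0.0001  1.2087  0.835 ]
turn [-0.0034  0.0027 -0.0082] shift in target axes [ -0.026  -17.0627   2.6094]
```

```bash
M="python3 -m crank"
for i in 1 2 3 4; do $M '{"increments":[[[0,0,0,0,-0.85,0,1],[0,0,0,0,-0.85,0,1],[0,0,0,0,-0.85,0,1],[0,0,0,0,-0.85,0,1],[0,0,0,0,-0.85,0,1]]]}' >/dev/null; done
$M '{"increments":[[[0,0,0,0,0,0.5,1],[0,0,0,0,0,0.5,1],[0,0,0,0,0,0.5,1],[0,0,0,0,0,0.5,1],[0,0,0,0,0,0,1]]]}'
python3 to.py 0.4337 0.2824 0.1977 -0.186
python3 - <<'E'
from station import ctrl
import cv2,numpy as np
f=lambda im,x,y,w,h,k:cv2.resize(im[y:y+h,x:x+w],None,fx=k,fy=k,interpolation=cv2.INTER_CUBIC)
s=ctrl.read_camera("scene")[:,:,::-1];t=ctrl.read_camera("top")[:,:,::-1]
cv2.imwrite("pics/g1.png",np.hstack([f(s,170,150,130,150,3),f(t,170,150,130,150,3)]))
E
```

```text
t: 3.6
tool_pos: [0.4333, 0.2778, 0.3219]
orientation: [3.137, 0.005, -0.187]
ft_force: [-0.0, -0.2, -0.1]
gripper_width: 0.0854
finger_force: 0.0
t 3.6 pos [0.4333 0.2778 0.3219] rpy [ 3.1369  0.0051 -0.1867] F [-0.0105 -0.2393 -0.1476] w 0.08543480147923932 q [ 0.5478  0.297   1.8237 -0.0001  1.0278  2.3053]
turn [ 0.0336  0.0362 -0.0046] shift in target axes [-0.0108 -0.116   3.105 ]
```

View pics/g1.png

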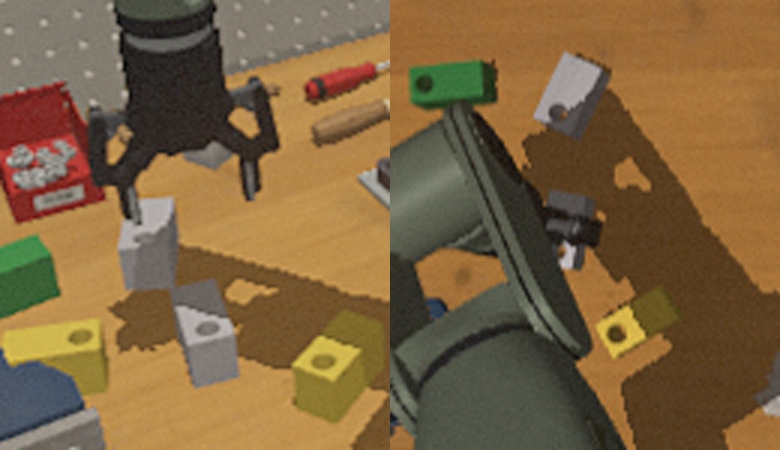

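The gripper is straight above the narrow blank with its fingers across the width, at scene crop (190,150). Lowering and gripping.

```bash
M="python3 -m crank"
$M '{"increments":[[[0,0,0,0,-0.12,0.6,1],[0,0,0,0,0,0.6,1],[0,0,0,0,0,0.6,1],[0,0,0,0,0,0,1],[0,0,0,0,0,0,1]]]}'
python3 to.py 0.4337 0.2824 0.1977 -0.186
```

```text
t: 4.2
tool_pos: [0.4356, 0.2833, 0.2538]
orientation: [-3.141, -0.001, -0.187]
ft_force: [-0.1, 0.2, -0.2]
gripper_width: 0.0853
finger_force: 0.0
t 4.2 pos [0.4356 0.2833 0.2538] rpy [-3.1406 -0.0013 -0.1869] F [-0.0536  0.203  -0.2304] w 0.08525722661753934 q [ 0.5544  0.3802  1.9012 -0.0001  0.8585  2.3122]
turn [-0.0074 -0.009  -0.0061] shift in target axes [-0.0433  0.0299  1.4029]
```

```bash
M="python3 -m crank"
$M '{"increments":[[[0,0,0,-0.04,0.03,0.45,1],[0,0,0,0,0,0.45,1],[0,0,0,0,0,0.4,1],[0,0,0,0,0,0.1,1],[0,0,0,0,0,0,1]]]}'
$M '{"increments":[[[0,0,0,0,0,0,0.3],[0,0,0,0,0,0,0.3],[0,0,0,0,0,0,0.3],[0,0,0,0,0,0,0.3],[0,0,0,0,0,0,0.3]]]}' 60
$M '{"increments":[[[0,0,0,0,0,0,0],[0,0,0,0,0,0,0],[0,0,0,0,0,0,0],[0,0,0,0,0,0,0],[0,0,0,0,0,0,0]]]}' 60
python3 to.py 0.4337 0.2824 0.1977 -0.186
```

```text
t: 4.7
tool_pos: [0.4338, 0.2824, 0.1977]
orientation: [-3.141, -0.001, -0.187]
ft_force: [-0.3, -0.7, 0.1]
gripper_width: 0.0852
finger_force: 0.0
t: 5.2
tool_pos: [0.4335, 0.2821, 0.1976]
orientation: [-3.141, -0.001, -0.187]
ft_force: [0.5, -0.7, 6.3]
gripper_width: 0.0385
finger_force: 62.7
t: 5.7
tool_pos: [0.4335, 0.2821, 0.1976]
orientation: [-3.141, -0.001, -0.187]
ft_force: [-0.8, -0.9, 5.6]
gripper_width: 0.0391
finger_force: 62.7
t 5.7 pos [0.4335 0.2821 0.1976] rpy [-3.141  -0.001  -0.1867] F [-0.7929 -0.9304  5.6218] w 0.03909344204268724 q [ 0.5548  0.4549  1.9639 -0.0004  0.7216  2.3126]
turn [-0.0043 -0.0074 -0.0054] shift in target axes [ 0.0033 -0.0072 -0.0023]
```

The grip width of 39 mm confirms this is blank_a. Lifting, turning to the gauge's yaw and going to the start of the pass. The file behind the gauge needs checking first.

```bash
M="python3 -m crank"
$M '{"increments":[[[0,0,0,0,0,-0.4,0],[0,0,0,0,0,-0.5,0],[0,0,0,0,0,-0.6,0],[0,0,0,0,0,-0.6,0],[0,0,0,0,0,-0.4,0]]]}' 
$M '{"increments":[[[0,0,-0.4,0,0,0,0],[0,0,-0.5,0,0,0,0],[0,0,-0.55,0,0,0,0],[0,0,0,0,0,0,0],[0,0,0,0,0,0,0]]]}' >/dev/null
$M '{"increments":[[[0,0,0,0.1,0.5,0,0],[0,0,0,0.1,0.7,0,0],[0,0,0,0.1,0.8,0,0],[0,0,0,0.1,0.8,0,0],[0,0,0,0.1,0.8,0,0]]]}' >/dev/null
$M '{"increments":[[[0,0,0,0.1,0.8,0,0],[0,0,0,0.1,0.8,0,0],[0,0,0,0.1,0.8,0,0],[0,0,0,0.1,0.8,0,0],[0,0,0,0.02,0.79,0,0]]]}' >/dev/null
$M '{"increments":[[[0,0,0,0,0,0.3,0],[0,0,0,0,0,0.3,0],[0,0,0,0,0,0.3,0],[0,0,0,0,0,0,0],[0,0,0,0,0,0,0]]]}'
python3 to.py 0.475 -0.021 0.2076 0.015
python3 - <<'E'
from geo import *
f=lambda im,x,y,w,h,k:cv2.resize(im[y:y+h,x:x+w],None,fx=k,fy=k,interpolation=cv2.INTER_CUBIC)
s=ctrl.read_camera("scene")[:,:,::-1];t=ctrl.read_camera("top")[:,:,::-1]
cv2.imwrite("pics/s2.png",s);cv2.imwrite("pics/t2.png",t)
cv2.imwrite("pics/g2.png",np.hstack([f(s,255,160,95,130,4),f(t,260,110,95,130,4)]))
print(on_z("top",[[300,150],[318,151],[340,150],[390,140]],.02))
E
```

```text
t: 6.2
tool_pos: [0.4332, 0.282, 0.2978]
orientation: [-3.141, -0.001, -0.187]
ft_force: [0.8, -0.7, -3.6]
gripper_width: 0.0391
finger_force: 61.6
t: 8.2
tool_pos: [0.4749, -0.0209, 0.2607]
orientation: [3.142, 0.0, 0.015]
ft_force: [-0.1, 0.2, -3.9]
gripper_width: 0.039
finger_force: 61.8
t 8.2 pos [ 0.4749 -0.0209  0.2607] rpy [3.1416 0.0004 0.015 ] F [-0.1358  0.2046 -3.9215] w 0.03902800914339883 q [-0.0681  0.313   1.9907 -0.0001  0.8382  1.4877]
turn [0.0002 0.0028 0.0003] shift in target axes [0.0022 0.0028 1.328 ]
[[ 0.69480341  0.04242542  0.02      ]
 [ 0.6901349  -0.01861914  0.02      ]
 [ 0.69223493 -0.09339818  0.02      ]
 [ 0.72435711 -0.26520291  0.02      ]]
```

View pics/g2.png

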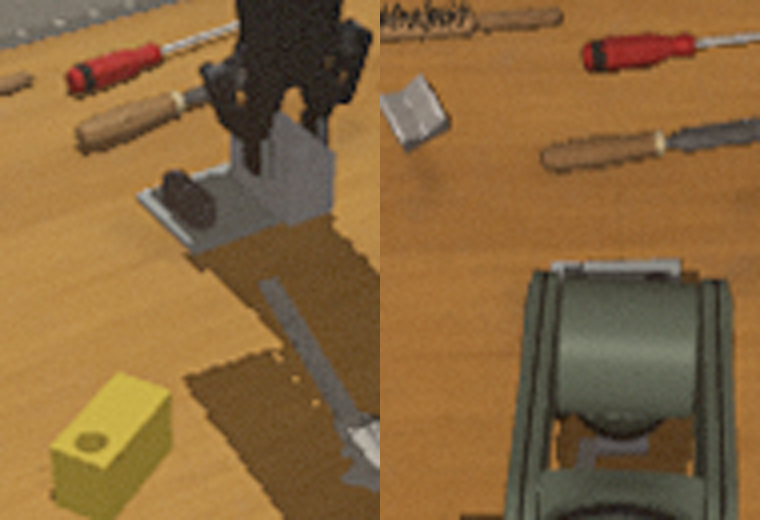

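The file starts at x≈0.690, so the pass can end with the nose at 0.676, past the gauge. Lowering, then sliding while watching the side force.

```bash
M="python3 -m crank"
$M '{"increments":[[[0,0,0,0,0.01,0.4,0],[0,0,0,0,0,0.5,0],[0,0,0,0,0,0.33,0],[0,0,0,0,0,0.1,0],[0,0,0,0,0,0,0]]]}' |head -4
for i in 1 2; do $M '{"increments":[[[0,0,0,0.12,0,0,0],[0,0,0,0.12,0,0,0],[0,0,0,0.12,0,0,0],[0,0,0,0.12,0,0,0],[0,0,0,0.12,0,0,0]]]}'|head -4; done
python3 to.py 0.6305 -0.019 0.2076 0.015
```

```text
t: 8.8
tool_pos: [0.4751, -0.0212, 0.2076]
orientation: [3.142, -0.0, 0.016]
ft_force: [-0.5, -0.5, -3.7]
t: 9.3
tool_pos: [0.4994, -0.0209, 0.2077]
orientation: [3.141, -0.001, 0.016]
ft_force: [0.5, 0.1, -3.5]
t: 9.8
tool_pos: [0.5233, -0.0205, 0.2074]
orientation: [3.142, 0.0, 0.016]
ft_force: [0.3, -0.2, -4.7]
t 9.8 pos [ 0.5233 -0.0205  0.2074] rpy [3.1415 0.0001 0.0157] F [ 0.2766 -0.1708 -4.666 ] w 0.03917097347846572 q [-0.0612  0.4483  1.9395 -0.0001  0.7539  1.494 ]
turn [0.0006 0.0006 0.0049] shift in target axes [ 2.6814  0.0017 -0.0039]
```

```bash
M="python3 -m crank"
for i in 1 2 3 4; do $M '{"increments":[[[0,0,0,0.12,0,0,0],[0,0,0,0.12,0,0,0],[0,0,0,0.12,0,0,0],[0,0,0,0.12,0,0,0],[0,0,0,0.12,0,0,0]]]}'|head -4; done
python3 to.py 0.6305 -0.019 0.2076 0.015
```

```text
t: 10.3
tool_pos: [0.5472, -0.0202, 0.2075]
orientation: [3.141, 0.0, 0.016]
ft_force: [0.6, 0.3, -4.5]
t: 10.8
tool_pos: [0.5712, -0.0198, 0.2075]
orientation: [3.141, 0.0, 0.016]
ft_force: [-1.1, -1.5, -3.6]
t: 11.3
tool_pos: [0.5952, -0.0195, 0.2074]
orientation: [3.141, 0.0, 0.016]
ft_force: [-0.4, -0.5, -4.0]
t: 11.8
tool_pos: [0.6192, -0.0191, 0.2074]
orientation: [3.141, 0.0, 0.016]
ft_force: [0.4, -0.9, -3.7]
t 11.8 pos [ 0.6192 -0.0191  0.2074] rpy [3.1414 0.0001 0.0158] F [ 0.3972 -0.8845 -3.6514] w 0.038881212637363445 q [-0.0493  0.5647  1.7061 -0.0003  0.871   1.5059]
turn [0.0015 0.0009 0.0057] shift in target axes [ 0.2822  0.0023 -0.0039]
```

The blank went through with no side contact. Finishing the pass, then lifting and carrying to the jig approach.

```bash
M="python3 -m crank"
$M '{"increments":[[[0,0,0,0.12,0,0,0],[0,0,0,0.1,0,0,0],[0,0,0,0.06,0,0,0],[0,0,0,0,0,0,0],[0,0,0,0,0,-0.2,0]]]}'|head -4
$M '{"increments":[[[0,0,0,0,0,-0.4,0],[0,0,0,0,0,-0.6,0],[0,0,0,0,0,-0.6,0],[0,0,0,0,0,-0.5,0],[0,0,0,0,0,0,0]]]}' |head -4
$M '{"increments":[[[0,0,-0.27,0,0,0,0],[0,0,-0.27,0,0,0,0],[0,0,0,0,0,0,0],[0,0,0,-0.2,0.4,0,0],[0,0,0,-0.27,0.56,0,0]]]}' >/dev/null
$M '{"increments":[[[0,0,0,-0.3,0.7,0,0],[0,0,0,-0.3,0.7,0,0],[0,0,0,-0.3,0.7,0,0],[0,0,0,-0.3,0.7,0,0],[0,0,0,-0.3,0.7,0,0]]]}' >/dev/null
$M '{"increments":[[[0,0,0,-0.3,0.7,0,0],[0,0,0,-0.3,0.7,0,0],[0,0,0,-0.3,0.7,0,0],[0,0,0,-0.2,0.4,0,0],[0,0,0,0,0,0,0]]]}'
python3 to.py 0.5333 -0.3074 0.2136 0.09
python3 - <<'E'
from geo import *
f=lambda im,x,y,w,h,k:cv2.resize(im[y:y+h,x:x+w],None,fx=k,fy=k,interpolation=cv2.INTER_CUBIC)
s=ctrl.read_camera("scene")[:,:,::-1];t=ctrl.read_camera("top")[:,:,::-1]
cv2.imwrite("pics/s3.png",s);cv2.imwrite("pics/t3.png",t)
cv2.imwrite("pics/g3.png",np.hstack([f(s,320,110,95,130,4),f(t,360,120,95,130,4)]))
E
```

```text
t: 12.3
tool_pos: [0.6294, -0.0188, 0.2146]
orientation: [-3.141, 0.003, 0.016]
ft_force: [-0.8, 0.1, -3.4]
t: 12.8
tool_pos: [0.6307, -0.0189, 0.3034]
orientation: [3.141, -0.008, 0.016]
ft_force: [0.5, 0.4, -4.2]
t: 14.3
tool_pos: [0.5317, -0.3095, 0.2991]
orientation: [3.141, 0.001, 0.087]
ft_force: [1.2, 1.0, -2.9]
gripper_width: 0.0388
finger_force: 62.0
t 14.3 pos [ 0.5317 -0.3095  0.2991] rpy [3.1413 0.0008 0.0874] F [ 1.1874  1.0302 -2.9006] w 0.03876547097216141 q [-0.5457  0.4621  1.6199 -0.0008  1.0601  0.938 ]
turn [ 0.0018  0.006  -0.0184] shift in target axes [ 0.0443 -0.0494  2.1387]
```

View pics/g3.png

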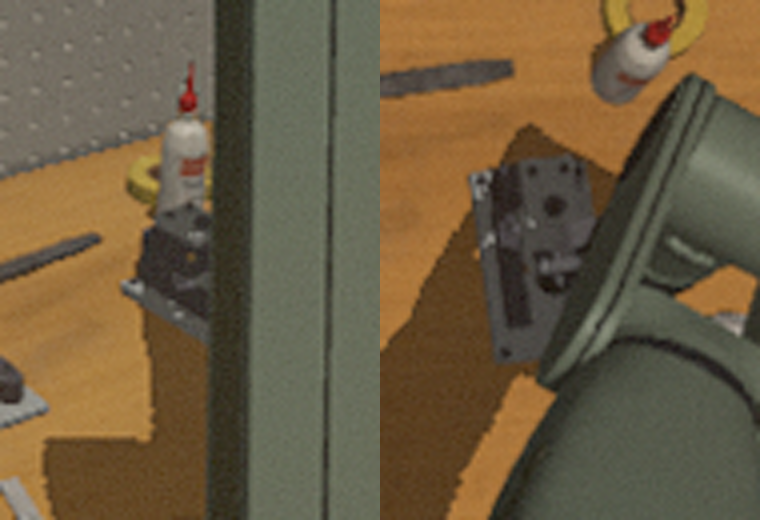

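The jig is clear ahead, with the bush plate at top crop (555,190). The blank sits in front of it, and the bottle stands well beyond the arm. Lowering to 4 mm above the base, then to contact.

```bash
M="python3 -m crank"
$M '{"increments":[[[0,0,-0.02,0.04,-0.05,0.4,0],[0,0,0,0,0,0.6,0],[0,0,0,0,0,0.6,0],[0,0,0,0,0,0.4,0],[0,0,0,0,0,0.14,0]]]}'|head -4
$M '{"increments":[[[0,0,0,0,0,0.03,0],[0,0,0,0,0,0.03,0],[0,0,0,0,0,0.02,0],[0,0,0,0,0,0.02,0],[0,0,0,0,0,0,0]]]}'|head -4
python3 to.py 0.5333 -0.3074 0.2096 0.09
```

```text
t: 14.9
tool_pos: [0.5346, -0.3038, 0.2122]
orientation: [-3.14, 0.002, 0.095]
ft_force: [-0.3, -1.0, -3.1]
t: 15.4
tool_pos: [0.5345, -0.3051, 0.2104]
orientation: [3.141, -0.001, 0.094]
ft_force: [-0.4, -0.3, -3.8]
t 15.4 pos [ 0.5345 -0.3051  0.2104] rpy [ 3.1411 -0.0006  0.0939] F [-0.3919 -0.2717 -3.8064] w 0.038676441145559584 q [-0.5374  0.556   1.714   0.      0.8708  0.9395]
turn [ 0.0032 -0.0044  0.0277] shift in target axes [-0.0358  0.0534  0.0192]
```

```bash
M="python3 -m crank"
$M '{"increments":[[[0,0,0.03,0,0.05,0.02,0],[0,0,0,0,0,0.02,0],[0,0,0,0,0,0.01,0],[0,0,0,0,0,0,0],[0,0,0,0,0,0,0]]]}'|head -4
$M '{"increments":[[[0,0,0,0,0,0.01,0],[0,0,0,0,0,0.01,0],[0,0,0,0,0,0,0],[0,0,0,0,0,0,0],[0,0,0,0,0,0,0]]]}'|head -4
python3 to.py 0.5772 -0.2934 0.2096 0.09
```

```text
t: 15.9
tool_pos: [0.5347, -0.3072, 0.2096]
orientation: [3.141, -0.001, 0.089]
ft_force: [-2.5, 1.4, 5.9]
t: 16.4
tool_pos: [0.5347, -0.3072, 0.2096]
orientation: [3.141, -0.001, 0.089]
ft_force: [-2.3, 1.3, 10.5]
t 16.4 pos [ 0.5347 -0.3072  0.2096] rpy [ 3.1408 -0.0014  0.0892] F [-2.3003  1.3262 10.4996] w 0.03891555593172049 q [-0.5402  0.5582  1.712   0.0003  0.8698  0.9412]
turn [ 0.0057 -0.0102 -0.0056] shift in target axes [ 1.0892 -0.249   0.0007]
```

On the base with about 14 N downward. Sliding in under the plate, keeping clear of the rail.

```bash
M="python3 -m crank"
$M '{"increments":[[[0,0,0,0.04,0,-0.01,0],[0,0,0,0.06,0,0,0],[0,0,0,0.08,0,0,0],[0,0,0,0.08,0,0,0],[0,0,0,0.08,0,0,0]]]}'|head -4
$M '{"increments":[[[0,0,0,0.1,0,0,0],[0,0,0,0.1,0,0,0],[0,0,0,0.1,0,0,0],[0,0,0,0.08,0,0,0],[0,0,0,0.04,0,0,0]]]}'|head -4
$M '{"increments":[[[0,0,0,0.03,0,0,0],[0,0,0,0.03,0,0,0],[0,0,0,0.03,0,0,0],[0,0,0,0.02,0,0,0],[0,0,0,0,0,0,0]]]}'|head -4
python3 to.py 0.5722 -0.2939 0.2096 0.09
```

```text
t: 16.9
tool_pos: [0.5481, -0.3066, 0.2097]
orientation: [3.14, -0.001, 0.09]
ft_force: [-4.1, -0.5, 8.2]
t: 17.4
tool_pos: [0.565, -0.3051, 0.2097]
orientation: [3.14, -0.001, 0.09]
ft_force: [-3.8, 0.4, 7.0]
t: 17.9
tool_pos: [0.5689, -0.3047, 0.2097]
orientation: [3.14, 0.0, 0.09]
ft_force: [-5.9, -0.5, 7.9]
t 17.9 pos [ 0.5689 -0.3047  0.2097] rpy [3.1399 0.0003 0.0901] F [-5.9325 -0.5131  7.9442] w 0.039097968204464324 q [-0.5092  0.5946  1.6375 -0.002   0.9088  0.9727]
turn [0.0123 0.0019 0.0004] shift in target axes [ 0.1072 -0.2615  0.0013]
```

```bash
M="python3 -m crank"
$M '{"increments":[[[0,0,0,0.02,-0.06,0,0],[0,0,0,0.02,-0.06,0,0],[0,0,0,0.02,-0.06,0,0],[0,0,0,0,-0.04,0,0],[0,0,0,0,0,0,0]]]}'|head -4
$M '{"increments":[[[0,0,0,0.02,-0.02,0,0],[0,0,0,0.01,-0.02,0,0],[0,0,0,0,0,0,0],[0,0,0,0,0,0,0],[0,0,0,0,0,0,0]]]}'|head -4
python3 to.py 0.5722 -0.2939 0.2096 0.09
```

```text
t: 18.4
tool_pos: [0.5711, -0.2968, 0.2097]
orientation: [3.136, -0.002, 0.091]
ft_force: [-2.3, -4.6, 4.6]
t: 18.9
tool_pos: [0.5718, -0.2955, 0.2097]
orientation: [3.136, -0.001, 0.091]
ft_force: [-3.3, -7.2, 6.7]
t 18.9 pos [ 0.5718 -0.2955  0.2097] rpy [ 3.1359 -0.0015  0.0906] F [-3.3162 -7.2174  6.7391] w 0.03854787275785187 q [-0.4939  0.5917  1.6432 -0.005   0.9023  0.9893]
turn [ 0.0409 -0.0106  0.0044] shift in target axes [ 0.013  -0.0389  0.0032]
```

```bash
M="python3 -m crank"
$M '{"increments":[[[0,0,0,0.01,-0.02,0,0],[0,0,0,0.01,-0.02,0,0],[0,0,0,0,0,0,0],[0,0,0,0,0,0,0],[0,0,0,0,0,0,0]]]}'|head -4
$M '{"increments":[[[0,0,0,0.01,-0.02,0,0],[0,0,0,0.01,-0.02,0,0],[0,0,0,0,0,0,0],[0,0,0,0,0,0,0],[0,0,0,0,0,0,0]]]}'|head -4
$M '{"increments":[[[0,0,0,0.01,-0.02,0,0],[0,0,0,0.01,-0.02,0,0],[0,0,0,0,0,0,0],[0,0,0,0,0,0,0],[0,0,0,0,0,0,0]]]}'|head -4
python3 to.py 0.5722 -0.2939 0.2096 0.09
```

```text
t: 19.4
tool_pos: [0.5723, -0.2942, 0.2098]
orientation: [3.135, -0.001, 0.091]
ft_force: [-5.4, -6.6, 6.7]
t: 19.9
tool_pos: [0.5724, -0.2935, 0.2098]
orientation: [3.133, 0.0, 0.092]
ft_force: [-7.3, -10.6, 5.3]
t: 20.4
tool_pos: [0.5726, -0.2929, 0.2098]
orientation: [3.131, 0.001, 0.093]
ft_force: [-9.5, -16.3, 6.0]
t 20.4 pos [ 0.5726 -0.2929  0.2098] rpy [3.1308 0.0014 0.0925] F [ -9.4851 -16.2784   6.0323] w 0.03895794137789971 q [-0.4885  0.5909  1.6445 -0.0125  0.9015  0.9975]
turn [0.077  0.0102 0.0183] shift in target axes [-0.0121  0.0243  0.0058]
```

The blank is against both stops, but the side push leans the tool by 0.6° towards the rail. Levelling it by turning about tool x and pressing down slightly more.

```bash
M="python3 -m crank"
$M '{"increments":[[[0.05,0,0,0,0.015,0.01,0],[0.05,0,0,0,0.015,0.01,0],[0,0,0,0,0,0,0],[0,0,0,0,0,0,0],[0,0,0,0,0,0,0]]]}'|head -4
python3 to.py 0.5722 -0.2939 0.2096 0.09
$M '{"increments":[[[0.05,0,0.01,0.01,0.01,0.005,0],[0.05,0,0.01,0.01,0.01,0.005,0],[0,0,0,0,0,0,0],[0,0,0,0,0,0,0],[0,0,0,0,0,0,0]]]}'|head -4
python3 to.py 0.5722 -0.2939 0.2096 0.09
```

```text
t: 20.9
tool_pos: [0.5727, -0.2949, 0.2096]
orientation: [-3.141, 0.001, 0.093]
ft_force: [-10.9, -18.4, 8.1]
t 20.9 pos [ 0.5727 -0.2949  0.2096] rpy [-3.141   0.0008  0.0935] F [-10.9066 -18.3567   8.0957] w 0.03871679018295877 q [-0.4934  0.5935  1.6398  0.0001  0.9093  0.9838]
turn [-0.0044  0.0059  0.025 ] shift in target axes [-0.0104 -0.0267  0.0012]
t: 21.4
tool_pos: [0.5731, -0.2968, 0.2097]
orientation: [-3.131, 0.002, 0.093]
ft_force: [-14.7, -22.4, 10.4]
t 21.4 pos [ 0.5731 -0.2968  0.2097] rpy [-3.1307  0.0019  0.0927] F [-14.7407 -22.4436  10.43  ] w 0.03869922333425047 q [-0.4974  0.596   1.6343  0.0101  0.9189  0.9745]
turn [-0.078   0.0135  0.0196] shift in target axes [-0.0155 -0.073   0.0034]
```

Overshot on the second turn, since the tool was level after the first. Turning back by that amount.

```bash
M="python3 -m crank"
$M '{"increments":[[[-0.05,0,0,0,-0.01,0,0],[-0.03,0,0,0,-0.01,0,0],[0,0,0,0,0,0,0],[0,0,0,0,0,0,0],[0,0,0,0,0,0,0]]]}'|head -4
$M '{"increments":[[[0,0,0,0,0,0,0],[0,0,0,0,0,0,0],[0,0,0,0,0,0,0],[0,0,0,0,0,0,0],[0,0,0,0,0,0,0]]]}'
python3 to.py 0.5722 -0.2939 0.2096 0.09
python3 - <<'E'
from geo import *
f=lambda im,x,y,w,h,k:cv2.resize(im[y:y+h,x:x+w],None,fx=k,fy=k,interpolation=cv2.INTER_CUBIC)
s=ctrl.read_camera("scene")[:,:,::-1];t=ctrl.read_camera("top")[:,:,::-1]
cv2.imwrite("pics/g4.png",np.hstack([f(s,335,130,75,90,5),f(t,370,130,75,90,5)]))
print(ctrl.get_obs()["moment"])
E
```

```text
t: 21.9
tool_pos: [0.573, -0.2953, 0.2096]
orientation: [-3.139, 0.002, 0.092]
ft_force: [-14.1, -20.2, 10.6]
t: 22.4
tool_pos: [0.573, -0.2952, 0.2096]
orientation: [-3.139, 0.002, 0.092]
ft_force: [-14.4, -19.8, 11.3]
gripper_width: 0.039
finger_force: 63.9
t 22.4 pos [ 0.573  -0.2952  0.2096] rpy [-3.1392  0.0023  0.0919] F [-14.3983 -19.8206  11.3236] w 0.03902577823204112 q [-0.4938  0.5944  1.638   0.0009  0.9125  0.9845]
turn [-0.0175  0.0168  0.0133] shift in target axes [-0.0159 -0.0352  0.0005]
[-3.55805241  1.98267651  0.40829541]
```

View pics/g4.png

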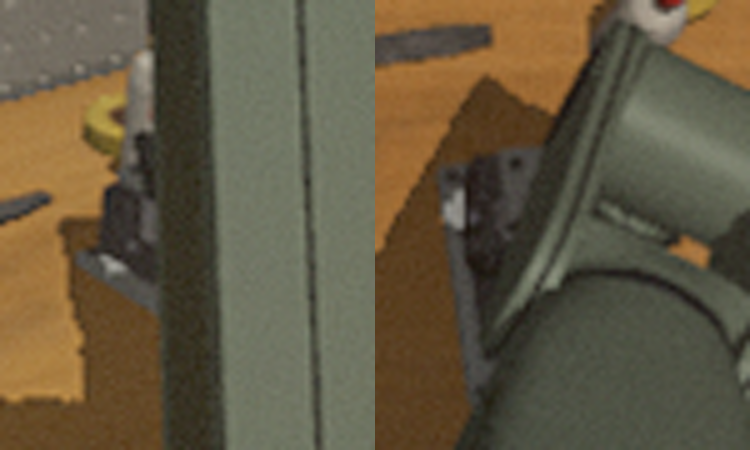

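The view is occluded by the arm, so I'll check squareness mechanically. If the measured yaw holds while the commanded yaw and moment change, the blank is lying flush.

```bash
M="python3 -m crank"
for i in 1 2; do $M '{"increments":[[[0,0,-0.02,0,0,0,0],[0,0,-0.02,0,0,0,0],[0,0,0,0,0,0,0],[0,0,0,0,0,0,0],[0,0,0,0,0,0,0]]]}' >/dev/null
python3 -c "
from station import ctrl
o=ctrl.get_obs();[print(k,o[k].round(4)) for k in('tool_pos','orientation','ft_force','moment')]"; done
```

```text
tool_pos [ 0.5729 -0.2953  0.2097]
orientation [-3.1387e+00  2.0000e-03  9.5400e-02]
ft_force [-14.5829 -20.9305  11.3935]
moment [-3.7357  2.059  -0.1372]
tool_pos [ 0.5729 -0.2954  0.2096]
orientation [-3.1383e+00  1.7000e-03  9.8700e-02]
ft_force [-14.1406 -19.1147  10.5429]
moment [-3.8224  2.0649 -0.788 ]
```

The response is linear and the reaction stays within the blank's faces, so it is flush. I'll return to the centred yaw state and trim roll and pitch so the base and rail reactions sit near the middle.

```bash
M="python3 -m crank"
$M '{"increments":[[[0.01,0.02,0.02,-0.005,0.005,0.005,0],[0,0,0.02,-0.005,0,0,0],[0,0,0,0,0,0,0],[0,0,0,0,0,0,0],[0,0,0,0,0,0,0]]]}' >/dev/null
$M '{"increments":[[[0,0,0,0,0,0,0],[0,0,0,0,0,0,0],[0,0,0,0,0,0,0],[0,0,0,0,0,0,0],[0,0,0,0,0,0,0]]]}' 
python3 -c "
from station import ctrl
o=ctrl.get_obs();[print(k,o[k].round(4)) for k in('tool_pos','orientation','ft_force','moment','joint_vel')]"
```

```text
t: 24.5
tool_pos: [0.5725, -0.2955, 0.2096]
orientation: [-3.138, -0.001, 0.096]
ft_force: [-14.6, -19.1, 12.6]
gripper_width: 0.0389
finger_force: 64.2
tool_pos [ 0.5725 -0.2955  0.2096]
orientation [-3.1376e+00 -7.0000e-04  9.5600e-02]
ft_force [-14.6241 -19.135   12.5532]
moment [-3.8629  2.1871 -0.1775]
joint_vel [ 0.0001 -0.0005 -0.0006 -0.0003  0.0031  0.0005]
```

Forces are steady at about 16 N into the end stop and 18 N into the rail. The pins take only about 3 N each, and the position matches the measured seat within 1 mm. Handing in.

```bash
python3 -c "
from station import ctrl
print(ctrl.hand_in())"
```

```text
the job is handed in; nothing more can be done
None
```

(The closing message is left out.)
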